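Set the room-spray station to the green clip and give a spray

TASK

On the room-spray station, slide the black slider grip along its sloped track until its white pointer lines up with the middle of the green clip (not the orange one). Once it is set, and not before, press the white spray cap on top of the can all the way down and let it spring back up. Leave the slider at the green clip, and leave the mug, pencil holder and tape gun standing where they are.

Things in the scene. Friction and masses are not known exactly. Their poses are not given: they have to be found in the camera images.
- station: Light grey room-spray station, fixed to the desk, footprint 172 x 240 mm, 280 mm high with its blue can (66 mm in diameter, at station x = +40 mm, y = 0, rising through the hood). Origin: centre of its underside; x from its front (slider side, facing the robot at yaw 0) to its back, y along the slider track, z up.
- panel (a point): Point on the surface of the sloped front panel, in the middle of the slider track. The panel is 85 mm up the slope, 240 mm wide; its outward normal leans 35 degrees from vertical towards station -x. Axes as the station.
- hood_edge (a point): Middle of the lower front edge of the hood, a level plate 145 mm deep, 222 mm wide, 15 mm thick, underside 185 mm above the desk. It overhangs the panel to 5 mm in front of the track's line, so the gripper must reach the slider tilted, about along the panel's normal. Axes as the station.
- slider_grip (a point): Point inside the black slider grip, 26 mm above the panel along its normal, a good height for gripping. The grip is a block 24 mm wide along the track, 40 mm up the slope, and its top stands 44 mm above the panel (measured along the normal). Axes: x up the slope, y along the track (= station y), z out of the panel. Nothing stands beside the grip on the panel.
- slider_pointer (a point): Tip of the white pointer, 5 mm wide, that sticks out of the lower (front) side of the grip, in the middle of the grip's width; 32 mm down the slope from the grip's centre. Same axes as the grip.
- slider (a joint): Slider position, 0 to 0.120 m, growing towards station +y; 0 puts the grip at station y = -60 mm. It moves with a friction of about 2 N and stays where it is left.
- green_clip: Green plastic clip, 20 mm wide along the track, clamped on the lower edge of the panel, 6 mm high on it, its tab sticking out 14 mm past the edge, fixed. Origin: middle of its width, on the panel surface; axes as the station (y along the track). It may be at either end of the scale.
- orange_clip: Orange plastic clip of the same shape on the same edge, marking another setting, not wanted now. Origin and axes as for the green clip.
- cap_top (a point): Centre of the top face of the white round spray cap on the can, 40 mm in diameter and 26 mm high, 280 mm above the desk when up; free from above.
- cap (a joint): Travel of the spray cap: 0 up, 0.010 m fully down. It is sprung: about 1.5 N to start, 4.5 N fully down.
- mug: Olive ceramic tea mug, 82 mm in diameter, 95 mm high, loose, beside the station. Origin: centre of its underside.
- pencil_holder: Steel mesh pencil holder, 80 mm in diameter, 100 mm high, with pencils up to 160 mm high, loose, beside the station. Origin: centre of its underside.
- tape_gun: Closed black tape gun housing, 180 mm long (along its x), 50 mm wide, 96 mm high, loose on the desk. Origin: on its underside, below the round housing's centre.
Not all that is in view belongs to the job. Leave any blue or red look-alike of the mug alone.

How it is judged:
By the outcome, as a careful person would: the job done as asked, in the order asked, and still so for the second after the job is handed in, with the robot touching nothing.
It also fails if it takes over 48 s, if anything falls off the work surface, if the arm or the gripper's body presses on something with over 40 N, if the wrist force passes 120 N, or if a joint passes its speed limit or range.

ROBOT

A 6-joint arm with a two-finger parallel gripper is mounted at the origin on the work surface. World frame = base frame: x ahead of the robot, y to its left, z up, the work surface at z = 0. Lengths are in m, angles in degrees, forces in N, time in s.
With the tool pointing down it reaches from about 0.35 to 0.875 m from the base axis. Payload 4.2 kg.
Tool frame: the origin (TCP) lies on the mounting face of the last link; the fingertips stand 182 mm ahead of it and the grasp point (between the pads) lies 164 mm ahead of it (r.tcp_to_grasp is the distance from the TCP to the grasp point, in m); z points along the fingers, y is the line along which they close (so a half turn about z gives the same grasp; the last joint's range is limited). The gripper opens to 87 mm and grips with 3 to 60 N. Pads are 19 mm wide; open, the fingers measure 117 mm over their backs; the gripper's body (75 mm by 190 mm) begins 51 mm behind the grasp point.
Start: joints at [14.817, 22.042, 0.453, 0, -68.411, -14.817], TCP at [0.625, 0, 0.405] pointing down, gripper open.
Joint ranges: [-179.83, 179.83], [-69.29, 118.12], [-61.27, 80.66], [-181.25, 117.63], [-171.15, -9.14], [-177.46, 177.46]. Speed limits (degrees/s): [159.86, 159.86, 180, 180, 180, 180].

INTERFACE

Orientations are given as a 3x3 rotation matrix whose columns are the frame's x, y, z axes.
In Python, from station import sense, eyes, r gives the robot as it stands.
- The arm moves only by the tool jog_arm, never from a script. Its argument "increments" is a list of rows, each a list of 4 numbers: the shift along the tool's x, y, z normalised to -1 to 1, where 1 is 0.02 m, then the turn about the tool's z normalised to -1 to 1, where 1 is 0.08 rad. A call has 1 to 10 rows; each row shifts and turns the commanded pose from where the row before left it, along the tool's axes as they then stand; what a row does not reach is not made up. A row lasts 1/10 s, in which the tool goes at most 50 mm and 8.59 degrees, less where a joint would pass 70% of its speed; a pose out of reach is approached as far as the arm can. A call with a number of a shift or a turn outside -1 to 1 is refused whole. A call with a gripper value outside its range is refused whole. "grip" is the finger opening in mm, from 0 to 87, set as the call begins (left out, the last holds). The fingers move at their own pace and stop on an object; the grip force is fixed at half the most. Time passes only in rows, so rows that do not move let the fingers close. It gives the time, the measured TCP pose, the force, the opening and the grip force at its end, in the units of the state.
- sense(): the state, without advancing time (a new reading comes with each control period).
- eyes.capture(name): name is "scene" or "side" or "wrist"; returns the picture (420x560x3 uint8, blue, green, red); there is no depth.
- eyes.get_calibration(name): a dict with "camera_matrix" (3x3 intrinsics, pixels), "R" (3x3) and "t" (3): a world point X has camera coordinates R X + t; the wrist camera has in their place "T_tool_cam" (4x4, takes a point from camera to tool coordinates, whose origin is the TCP and whose axes are the flange's). Camera axes: x right, y down, z forward; pixel columns grow to the right and rows downward; lengths in m; the calibration is good to about 2 mm. A picture is of the moment at which its call begins: read the wrist's pose just before it. get_calibration takes no time and is no camera call.
- r.finish_job(): hands the job in; it is judged then, once.
Trained networks look in the newest picture that a camera, given by its name, has taken for a name from the list of things; names that differ only in an ending like _2 or _b are one class to them, and where a whole thing is asked for, a point or a joint stands for the part that bears it (a point fixed in the world has none). Each returns a list of dicts, best first, with "conf" (0 to 1); they miss things now and then, are a little off and sometimes report something else, mostly with a low value. They report only what shows in the picture. A call takes as long as a camera call. They do not tell look-alikes from the thing itself.
- eyes.spot_in(camera, name): "centre" ([x, y, z] in m, in world coordinates, good to about 4 mm: the middle of the surface that is visible of it).
- eyes.outline_of(camera, name): "mask" (420x560 bool, what is visible of it).
The state is a dict: "time_s": time; "joints": joint angles; "joint_velocities": joint speeds; "effort": joint torques, N m; "tcp_pos": TCP position; "ee_rot": TCP orientation; "wrist_force": force on the tool from outside, world axes, zero at the start; "moment": the same for the moment, N m; "gripper_width": opening from 0.0 (shut) to 1.0 (fully open); "gripper_force": force on a finger pad.
Only numpy, scipy, OpenCV 4.12 (cv2) and the standard library are available. Lean on these libraries where they do the work, as an engineer would, in place of code of your own. Each camera call takes 0.05 s, during which the arm holds its last target. There are 200 camera calls.

## Working session

There is one attempt and no reset: what is moved stays moved. The work goes in short steps, Python scripts to look and compute and a tool call to move; the robot and the scene stay as the last step left them, time stands still between calls to the robot, and variables do not carry over. Pictures are saved under pics/ and viewed, at most 10 in all, crops included, and the job is handed in when it is done.

Besides the shell and the picture viewer there is one more tool, called after "Emit:" in YAML: its name, and indented under it one key for each argument. jog_arm: Moves the arm, as the interface text tells. Its arguments: {"type":"object","properties":{"increments":{"type":"array"},"grip":{"type":"number"}},"required":["increments"]}

```bash
ls; mkdir -p pics; python3 - <<'E'
from station import sense, eyes, r
import cv2,numpy as np
s=sense();print(s['time_s'],s['tcp_pos'],s['ee_rot'],s['gripper_width'])
ims=[eyes.capture(n) for n in("scene","side")]
cv2.imwrite("pics/scene.png",ims[0]);cv2.imwrite("pics/side.png",ims[1])
for c in("scene","side"):
  k=eyes.get_calibration(c);print(c,k['camera_matrix'].tolist(),k['R'].tolist(),k['t'].tolist())
  for n in("slider_grip","slider_pointer","green_clip","orange_clip","cap_top","station","mug","pencil_holder","tape_gun"):
    try: print(c,n,[(np.round(d['centre'],4).tolist(),round(d['conf'],2)) for d in eyes.spot_in(c,n)[:3]])
    except Exception as e: print(n,e)
print(eyes.get_calibration("wrist"))
E
```

```text
pics
0.0 [6.24777209e-01 4.02957941e-05 4.03652619e-01] [[-1.79502952e-04 -9.99997577e-01 -2.19406936e-03]
 [-9.99999982e-01  1.79630403e-04 -5.78919574e-05]
 [ 5.82859387e-05  2.19405893e-03 -9.99997591e-01]] 1.0017387066124102
scene [[541.8937773855996, 0.0, 269.5301724277403], [0.0, 541.8937773855996, 210.57585498464212], [0.0, 0.0, 1.0]] [[0.9984583459401267, 0.054551072549790504, 0.010252409773982424], [0.04455901394983483, -0.6776095062432103, -0.734070740000343], [-0.033097215869685837, 0.7333958941339255, -0.6789956087996263]] [-0.5604003579257334, 0.0761385899559264, 1.7260462577724585]
scene slider_grip [([0.526, 0.0239, 0.0978], 0.46)]
scene slider_pointer [([0.5306, 0.0313, 0.1011], 0.59)]
scene green_clip []
scene orange_clip []
scene cap_top [([0.6451, 0.0331, 0.2638], 0.61), ([0.6047, -0.0188, 0.0955], 0.41)]
scene station [([0.6024, -0.0168, 0.0962], 0.63)]
scene mug [([0.5796, -0.1755, 0.0607], 0.97), ([0.4237, -0.2618, 0.0581], 0.84), ([0.7522, -0.2043, 0.0624], 0.72)]
scene pencil_holder []
scene tape_gun [([0.5914, -0.3513, 0.0517], 0.67)]
side [[423.0501719940594
[... 868 characters left out ...]

side pencil_holder [([0.637, 0.043, 0.2753], 0.74), ([0.5636, -0.3591, 0.0679], 0.56), ([0.5718, 0.2574, 0.0788], 0.55)]
side tape_gun [([0.5636, -0.3612, 0.0673], 0.72)]
{'camera_matrix': array([[298.4317966 ,   0.        , 278.67285659],
       [  0.        , 298.4317966 , 206.63087881],
       [  0.        ,   0.        ,   1.        ]]), 'T_tool_cam': array([[ 9.61398622e-04, -9.65691933e-01, -2.59688596e-01,
         7.12848974e-02],
       [ 9.99999347e-01,  7.67933516e-04,  8.46439914e-04,
         6.89135222e-04],
       [-6.17976620e-04, -2.59689240e-01,  9.65692040e-01,
         1.92223250e-02],
       [ 0.00000000e+00,  0.00000000e+00,  0.00000000e+00,
         1.00000000e+00]])}
```

View pics/side.png

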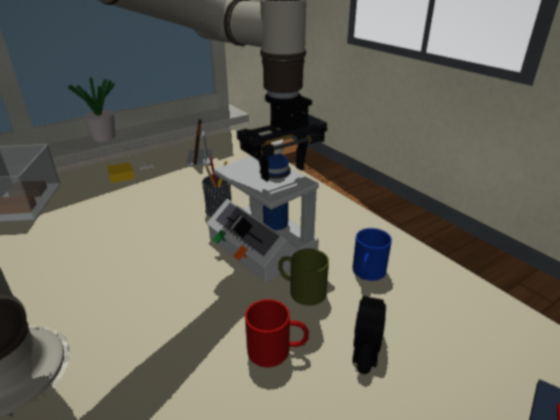

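View pics/scene.png

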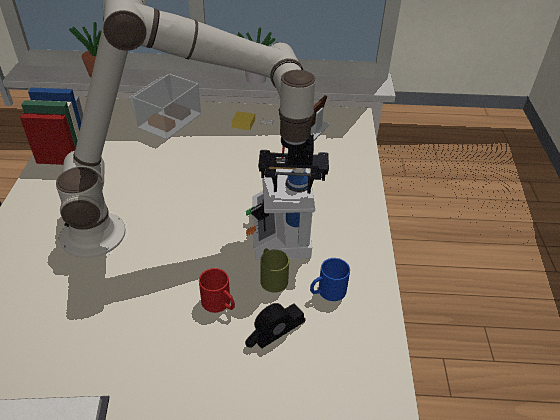

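Side view: the green clip is at about (218,237), orange at (241,253), the black grip at (242,227), and the olive mug at (309,276). The jog can't tilt the tool, so the slider has to be reached with the tool vertical, in front of the hood. I'll go up first, then turn so the fingers close along y with the wrist camera on the robot's side.

Emit:
jog_arm:
  increments:
    - [0,0,-1,0]
    - [0,0,-1,0]
    - [0,0,-1,0]
    - [0,0,-1,0]
    - [0,0,-1,0]
    - [0,0,0,1]
    - [0,0,0,1]
    - [0,0,0,1]
    - [0,0,0,1]
    - [0,0,0,1]

```text
time_s: 2.0
tcp_pos: [0.625, 0.0, 0.5048]
ee_rot: [[-0.392, -0.92, 0.0], [-0.92, 0.392, 0.0], [-0.0, -0.0, -1.0]]
wrist_force: [0.0, -0.7, 0.7]
gripper_width: 0.995
gripper_force: 0.0
```

Emit:
jog_arm:
  increments:
    - [0,0,0,1]
    - [0,0,0,1]
    - [0,0,0,1]
    - [0,0,0,1]
    - [0,0,0,1]
    - [0,0,0,1]
    - [0,0,0,1]
    - [0,0,0,1]
    - [0,0,0,1]
    - [0,0,0,1]

```text
time_s: 3.0
tcp_pos: [0.6249, 0.0, 0.5047]
ee_rot: [[-0.933, -0.359, -0.0], [-0.359, 0.933, 0.0], [0.0, 0.0, -1.0]]
wrist_force: [0.6, 0.4, 0.7]
gripper_width: 1.003
gripper_force: 0.0
```

Emit:
jog_arm:
  increments:
    - [0,0,0,1]
    - [0,0,0,1]
    - [0,0,0,1]
    - [0,0,0,1]
    - [0,0,0,0.65]
    - [1,0,0,0]
    - [1,0,0,0]
    - [1,0,0,0]
    - [1,0,0,0]
    - [1,0,0,0]

```text
time_s: 4.0
tcp_pos: [0.5241, 0.0001, 0.5048]
ee_rot: [[-1.0, 0.001, 0.0], [0.001, 1.0, 0.0], [-0.0, 0.0, -1.0]]
wrist_force: [-0.5, 1.4, 1.1]
gripper_width: 1.003
gripper_force: 0.0
```

Emit:
jog_arm:
  increments:
    - [1,0,0,0]
    - [1,0,0,0]
    - [1,0,0,0]
    - [1,0.5,0,0]
    - [0,1,0,0]
    - [0,0,0,0]
    - [0,0,0,0]

```text
time_s: 4.7
tcp_pos: [0.4449, 0.0304, 0.5049]
ee_rot: [[-1.0, 0.0, 0.0], [0.0, 1.0, 0.0], [-0.0, 0.0, -1.0]]
wrist_force: [-0.5, -0.4, -0.5]
gripper_width: 1.002
gripper_force: 0.0
```

```bash
python3 - <<'E'
from station import sense, eyes, r
import cv2,numpy as np
s=sense();print(s['time_s'],s['tcp_pos'],s['ee_rot'].round(4) if hasattr(s['ee_rot'],'round') else s['ee_rot'],np.round(s['wrist_force'],2))
for c in("wrist","side"):
  im=eyes.capture(c);cv2.imwrite(f"pics/{c}1.png",im);np.save(f"{c}1.npy",im)
  for n in("slider_grip","slider_pointer","green_clip","orange_clip","cap_top","hood_edge","pencil_holder"):
    try: print(c,n,[(np.round(d['centre'],4).tolist(),round(d['conf'],2)) for d in eyes.spot_in(c,n)[:3]])
    except Exception as e: print(n,e)
np.savez("w1.npz",p=s['tcp_pos'],R=s['ee_rot'])
E
```

```text
4.7 [0.44494174 0.03035177 0.50494208] [[-1.e+00  2.e-04  3.e-04]
 [ 2.e-04  1.e+00  0.e+00]
 [-3.e-04  0.e+00 -1.e+00]] [-0.5  -0.43 -0.54]
wrist slider_grip [([0.5213, 0.0394, 0.1116], 0.75)]
wrist slider_pointer [([0.5198, 0.0363, 0.1086], 0.71), ([0.5467, 0.0359, 0.0875], 0.31)]
wrist green_clip [([0.4923, 0.091, 0.0495], 0.61)]
wrist orange_clip [([0.5074, -0.0016, 0.053], 0.74)]
wrist cap_top []
wrist hood_edge [([0.5491, 0.0356, 0.0898], 0.75)]
wrist pencil_holder [([0.559, 0.2402, 0.0317], 0.61), ([0.4921, 0.0915, 0.0495], 0.42)]
side slider_grip [([0.5216, 0.0283, 0.1057], 0.55)]
side slider_pointer [([0.5267, 0.025, 0.1019], 0.51)]
side green_clip [([0.5017, 0.0867, 0.0544], 0.57)]
side orange_clip []
side cap_top [([0.6345, 0.0453, 0.271], 0.6)]
side hood_edge [([0.5794, 0.0199, 0.0937], 0.57), ([0.6378, 0.0434, 0.2711], 0.38)]
side pencil_holder [([0.573, 0.2579, 0.0769], 0.89)]
```

View pics/wrist1.png

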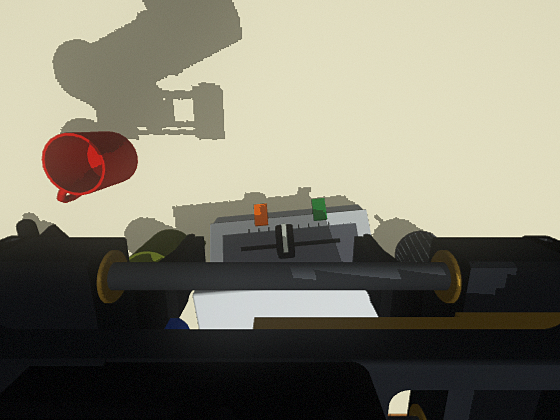

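Wrist view (top of the picture is towards the robot, right is +y): orange clip at about (260,214), green at (319,209), grip at (285,240). The hood starts at about row 290. I'll zoom in and fit the station pose.

```bash
cat > h.py <<'E'
import numpy as np,cv2
from station import eyes
def wray(s,uv):
    k=eyes.get_calibration("wrist");K=k['camera_matrix'];T=k['T_tool_cam'];R=np.array(s['ee_rot']);p=np.array(s['tcp_pos'])
    d=R@T[:3,:3]@np.linalg.solve(K,[uv[0],uv[1],1.]);return R@T[:3,3]+p,d
def at_z(s,uv,z):
    o,d=wray(s,uv);return o+d*(z-o[2])/d[2]
def hue(im,lo,hi,box=(150,400,150,330)):
    h=cv2.cvtColor(im,cv2.COLOR_BGR2HSV);m=cv2.inRange(h,(lo,110,50),(hi,255,255))
    b=np.zeros_like(m);b[box[2]:box[3],box[0]:box[1]]=m[box[2]:box[3],box[0]:box[1]]
    n,l,st,c=cv2.connectedComponentsWithStats(b);i=1+np.argmax(st[1:,4]);return st[i],c[i],l==i
E
python3 - <<'E'
from h import *
im=np.load("wrist1.npy");z=np.load("w1.npz");s=dict(tcp_pos=z['p'],ee_rot=z['R'])
for n,lo,hi in(("orange",5,16),("green",55,85)):
    st,c,m=hue(im,lo,hi);print(n,st,c.round(2),at_z(s,c,.05).round(4))
    # line fit of the clip centroid
cv2.imwrite("pics/crop1.png",cv2.resize(im[190:310,190:390],None,fx=4,fy=4,interpolation=cv2.INTER_CUBIC))
E
```

```text
orange [254 203  15  23 294] [260.49 214.34] [0.5026 0.0023 0.05  ]
green [312 198  15  23 228] [318.74 208.17] [0.4928 0.0907 0.05  ]
```

View pics/crop1.png

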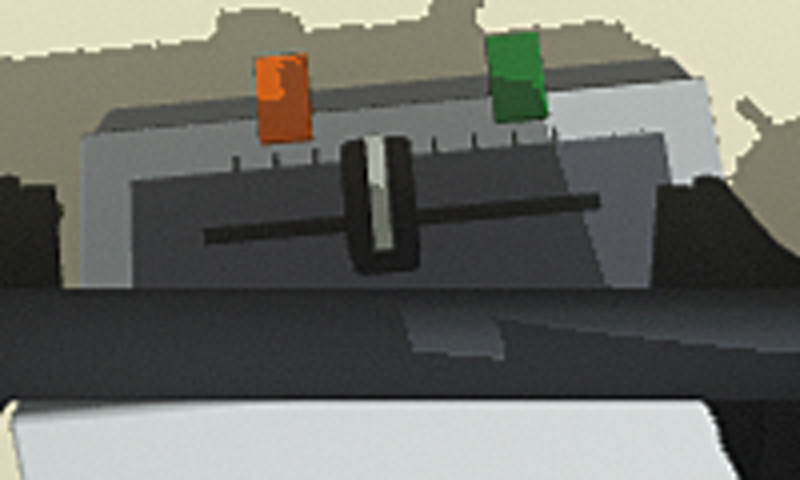

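```bash
python3 - <<'E'
from h import *
z=np.load("w1.npz");s=dict(tcp_pos=z['p'],ee_rot=z['R'])
f=lambda x,y:(190+(x+.5)/4-.5,190+(y+.5)/4-.5)
L,Rr=f(80,138),f(706,80)
for zz in(.03,.04,.045,.05,.055,.06):
    a,b=at_z(s,L,zz),at_z(s,Rr,zz);d=b-a;print(zz,a.round(4),b.round(4),np.hypot(*d[:2]).round(4),np.degrees(np.arctan2(-d[0],d[1])).round(2))
for zz in(.065,.07,.075,.08):
    a,b=at_z(s,f(204,237),zz),at_z(s,f(600,201),zz);d=b-a;print('slot',zz,a.round(4),b.round(4),((a+b)/2).round(4),np.hypot(*d[:2]).round(4),np.degrees(np.arctan2(-d[0],d[1])).round(2))
E
```

```text
0.03 [ 0.525  -0.0809  0.03  ] [0.5006 0.1687 0.03  ] 0.2507 5.58
0.04 [ 0.5217 -0.0784  0.04  ] [0.4978 0.1656 0.04  ] 0.2452 5.58
0.045 [ 0.52   -0.0772  0.045 ] [0.4965 0.1641 0.045 ] 0.2425 5.58
0.05 [ 0.5184 -0.076   0.05  ] [0.4951 0.1626 0.05  ] 0.2397 5.58
0.055 [ 0.5167 -0.0748  0.055 ] [0.4937 0.1611 0.055 ] 0.237 5.58
0.06 [ 0.515  -0.0736  0.06  ] [0.4923 0.1595 0.06  ] 0.2342 5.58
slot 0.065 [ 0.5528 -0.0277  0.065 ] [0.5382 0.1218 0.065 ] [0.5455 0.047  0.065 ] 0.1502 5.61
slot 0.07 [ 0.5507 -0.027   0.07  ] [0.5362 0.1207 0.07  ] [0.5435 0.0468 0.07  ] 0.1484 5.61
slot 0.075 [ 0.5486 -0.0263  0.075 ] [0.5342 0.1196 0.075 ] [0.5414 0.0466 0.075 ] 0.1466 5.61
slot 0.08 [ 0.5464 -0.0256  0.08  ] [0.5323 0.1185 0.08  ] [0.5394 0.0464 0.08  ] 0.1448 5.61
```

The measurements agree: the panel's lower edge is at z≈0.05, yaw is 5.6°, and the panel's mid point is P≈(0.541, 0.047, 0.0745). The green clip is at station y≈+48 mm and the grip at about −5 mm. I'll align with the station, come closer and look again.

Emit:
jog_arm:
  increments:
    - [0,0,0,-0.61]
    - [0,0,0,-0.61]
    - [-0.71,0.03,1,0]
    - [-0.71,0.03,1,0]
    - [-0.71,0.03,1,0]
    - [0,0,1,0]
    - [0,0,1,0]
    - [0,0,0,0]
    - [0,0,0,0]

```text
time_s: 6.4
tcp_pos: [0.4875, 0.0362, 0.4052]
ee_rot: [[-0.995, -0.097, 0.0], [-0.097, 0.995, -0.001], [-0.0, -0.001, -1.0]]
wrist_force: [-0.1, 0.3, 0.3]
gripper_width: 0.998
gripper_force: 0.0
```

```bash
python3 - <<'E'
from station import sense
from h import *
s=sense();print(s['time_s'],s['tcp_pos'].round(4),s['ee_rot'].round(4).tolist())
im=eyes.capture("wrist");np.save("wrist2.npy",im);np.savez("w2.npz",p=s['tcp_pos'],R=s['ee_rot'])
for n,lo,hi in(("orange",5,16),("green",55,85)):
    st,c,m=hue(im,lo,hi,(0,560,0,420));print(n,st,c.round(2),at_z(s,c,.052).round(4))
cv2.imwrite("pics/wrist2.png",cv2.resize(im[100:400,80:480],None,fx=2,fy=2,interpolation=cv2.INTER_CUBIC))
E
```

```text
6.4 [0.4875 0.0362 0.4052] [[-0.9953, -0.0966, 0.0003], [-0.0966, 0.9953, -0.0005], [-0.0003, -0.0006, -1.0]]
orange [240 187  19  29 510] [248.74 201.16] [0.5025 0.0025 0.052 ]
green [317 188  18  28 417] [325.57 200.8 ] [0.4934 0.0906 0.052 ]
```

View pics/wrist2.png

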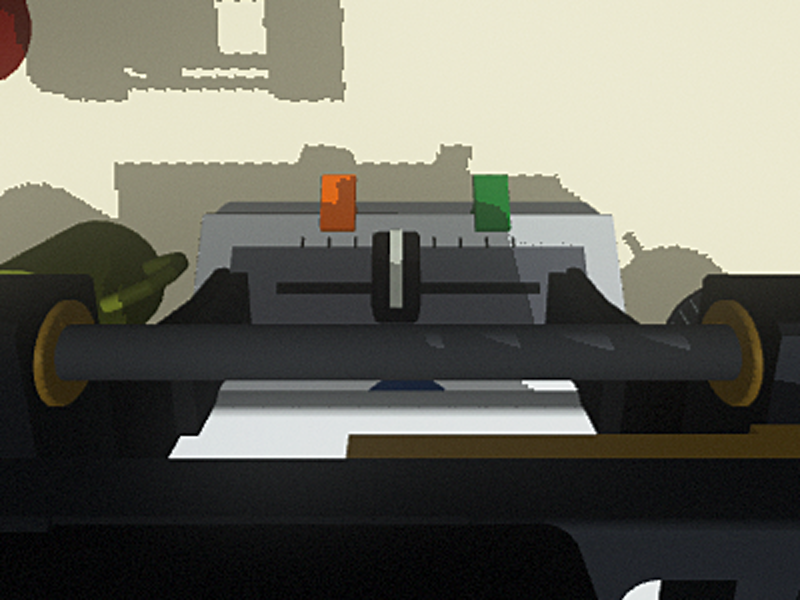

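Same layout, now aligned: the track is horizontal, and the hood's front face shows at about rows 390–405 of the crop, below the gripper bar. I'll check P and the hood edge from this view.

```bash
python3 - <<'E'
from h import *
z=np.load("w2.npz");s=dict(tcp_pos=z['p'],ee_rot=z['R'])
f=lambda x,y:(80+(x+.5)/2-.5,100+(y+.5)/2-.5)
P=np.array([.5414,.0466]);ex=np.array([.9952,.0976]);ey=np.array([-.0976,.9952])
for n,x,y,zz in(("slotL",277,288,.0745),("slotR",540,288,.0745),("edgeL",203,213,.05),("edgeR",613,213,.05),("gripTop",396,275,.1105),("griplow",396,233,.099),("gripup",396,320,.122),
  ("hoodlow",400,391,.185),("hoodup",400,406,.2),("green",491.5,203,.052),("orange",338,203,.052)):
    p=at_z(s,f(x,y),zz)[:2]-P;print(n,(1e3*np.array([p@ex,p@ey])).round(1))
E
```

```text
slotL [  0.4 -73.1]
slotR [ 0.4 73.9]
edgeL [ -36.4 -119.1]
edgeR [-36.4 119.7]
gripTop [-21.1  -6.5]
griplow [-39.1  -6.5]
gripup [-2.4 -6.4]
hoodlow [-2.7 -4.7]
hoodup [-5.9 -4.7]
green [-42.9  48.4]
orange [-42.9 -40.1]
```

Emit:
jog_arm:
  increments:
    - [0,-0.07,1,0]
    - [0,0,1,0]
    - [0,0,1,0]
    - [0,0,1,0]
    - [0,0,1,0]
    - [0,0,1,0]
    - [0,0,1,0]
    - [0,0,0.2,0]
    - [0,0,0,0]
    - [0,0,0,0]

```text
time_s: 7.45
tcp_pos: [0.4881, 0.035, 0.2622]
ee_rot: [[-0.995, -0.097, 0.003], [-0.097, 0.995, 0.001], [-0.003, 0.0, -1.0]]
wrist_force: [0.4, -0.4, -0.5]
gripper_width: 1.002
gripper_force: 0.0
```

Emit:
jog_arm:
  increments:
    - [-0.2,0,0,0]
    - [-0.12,0,0,0]
    - [-0.11,0,0,0]
    - [0,0,0,0]

```text
time_s: 7.85
tcp_pos: [0.4964, 0.0356, 0.261]
ee_rot: [[-0.995, -0.096, 0.001], [-0.096, 0.995, 0.0], [-0.001, 0.0, -1.0]]
wrist_force: [-0.1, 0.1, 0.5]
gripper_width: 1.001
gripper_force: 0.0
```

```bash
python3 - <<'E'
from station import sense
from h import *
s=sense();p=s['tcp_pos'];d=p[:2]-[.5414,.0466]
print(s['time_s'],p.round(4),d@[.9952,.0976],d@[-.0976,.9952],s['wrist_force'].round(1))
a=eyes.capture("wrist");b=eyes.capture("side")
cv2.imwrite("pics/p3.png",np.hstack([cv2.resize(a,(533,400)),cv2.resize(b[110:270,180:287],(267,400),interpolation=cv2.INTER_CUBIC)]))
E
```

```text
7.85 [0.4964 0.0356 0.261 ] -0.045892598828676474 -0.0065121210683071725 [-0.1  0.1  0.5]
```

View pics/p3.png

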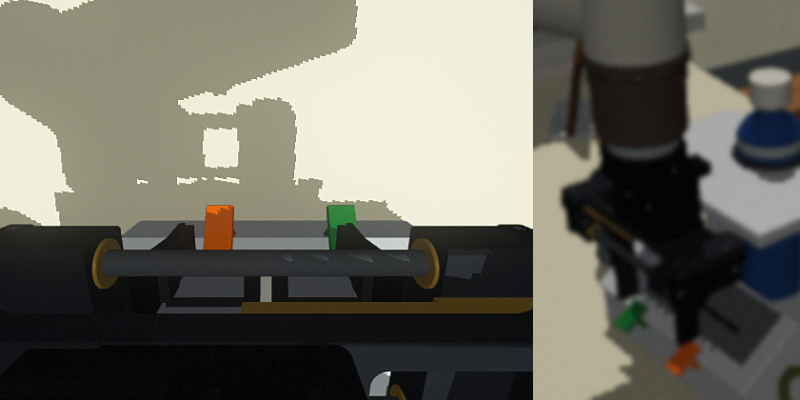

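The grip with its white stripe sits between the fingers (left part, about (266,288)) and nothing is touching. Close the fingers.

Emit:
jog_arm:
  increments:
    - [0,0,0,0]
    - [0,0,0,0]
    - [0,0,0,0]
    - [0,0,0,0]
    - [0,0,0,0]
    - [0,0,0,0]
    - [0,0,0,0]
  grip: 0

```text
time_s: 8.65
tcp_pos: [0.4959, 0.0356, 0.2608]
ee_rot: [[-0.995, -0.096, 0.0], [-0.096, 0.995, 0.0], [-0.0, 0.0, -1.0]]
wrist_force: [-0.0, -0.1, 0.2]
gripper_width: 0.446
gripper_force: 0.0
```

Emit:
jog_arm:
  increments:
    - [0,0,0,0]
    - [0,0,0,0]
    - [0,0,0,0]
    - [0,0,0,0]
    - [0,0,0,0]

```text
time_s: 9.15
tcp_pos: [0.4959, 0.0356, 0.2607]
ee_rot: [[-0.995, -0.096, 0.0], [-0.096, 0.995, 0.0], [-0.0, 0.0, -1.0]]
wrist_force: [-0.1, 0.4, -0.1]
gripper_width: 0.232
gripper_force: 30.0
```

Gripped: 20 mm wide at 30 N. Slide about 55 mm towards +y.

Emit:
jog_arm:
  increments:
    - [0,0.3,0,0]
    - [0,0.4,0,0]
    - [0,0.4,0,0]
    - [0,0.4,0,0]
    - [0,0.4,0,0]
    - [0,0.4,0,0]
    - [0,0.3,0,0]
    - [0,0.14,0,0]
    - [0,0,0,0]
    - [0,0,0,0]

```text
time_s: 10.15
tcp_pos: [0.4906, 0.0906, 0.2607]
ee_rot: [[-0.995, -0.096, 0.0], [-0.096, 0.995, 0.001], [-0.0, 0.001, -1.0]]
wrist_force: [-1.0, 2.4, 0.1]
gripper_width: 0.232
gripper_force: 30.0
```

```bash
python3 - <<'E'
from station import sense
from h import *
s=sense();p=s['tcp_pos'];d=p[:2]-[.5414,.0466]
print(s['time_s'],p.round(4),d@[.9952,.0976],d@[-.0976,.9952],s['wrist_force'].round(1),s['gripper_width'],s['gripper_force'])
E
```

```text
10.15 [0.4906 0.0906 0.2607] -0.0462757620370352 0.04872164610907052 [-1.   2.4  0.1] 0.2317103419165031 29.999810177832842
```

Emit:
jog_arm:
  increments:
    - [0,0,0,0]
    - [0,0,0,0]
    - [0,0,0,0]
    - [0,0,0,0]
    - [0,0,0,0]
    - [0.5,0,0,0]
    - [0.5,0,0,0]
  grip: 50

```text
time_s: 10.85
tcp_pos: [0.4699, 0.0879, 0.2605]
ee_rot: [[-0.995, -0.096, -0.001], [-0.096, 0.995, -0.0], [0.001, -0.0, -1.0]]
wrist_force: [-0.8, 0.4, 0.3]
gripper_width: 0.569
gripper_force: 0.0
```

Emit:
jog_arm:
  increments:
    - [0.5,0,-1,0]
    - [0.5,0,-1,0]
    - [0.5,0,-1,0]
    - [0.5,0,-1,0]
    - [0,0,-1,0]
    - [0,0,-1,0]
    - [0,0,-1,0]
    - [0,0,0,0]
    - [0,0,0,0]

```text
time_s: 11.75
tcp_pos: [0.43, 0.0841, 0.4004]
ee_rot: [[-0.995, -0.096, -0.0], [-0.096, 0.995, 0.001], [0.0, 0.001, -1.0]]
wrist_force: [-0.1, -0.7, -0.7]
gripper_width: 0.576
gripper_force: 0.0
```

```bash
python3 - <<'E'
from station import sense
from h import *
s=sense();print(s['time_s'],s['tcp_pos'].round(4),s['ee_rot'].round(4).tolist())
im=eyes.capture("wrist");np.save("wrist4.npy",im);np.savez("w4.npz",p=s['tcp_pos'],R=s['ee_rot'])
st,c,m=hue(im,55,85,(0,560,0,420));print(st,c)
x0,y0=int(c[0])-50,int(c[1])-25
print(x0,y0);cv2.imwrite("pics/w4.png",cv2.resize(im[y0:y0+75,x0:x0+100],None,fx=8,fy=8,interpolation=cv2.INTER_CUBIC))
E
```

```text
11.75 [0.43   0.0841 0.4004] [[-0.9954, -0.0962, -0.0004], [-0.0962, 0.9954, 0.0005], [0.0003, 0.0006, -1.0]]
[271 231  17  29 454] [279.33920705 244.63436123]
229 219
```

View pics/w4.png

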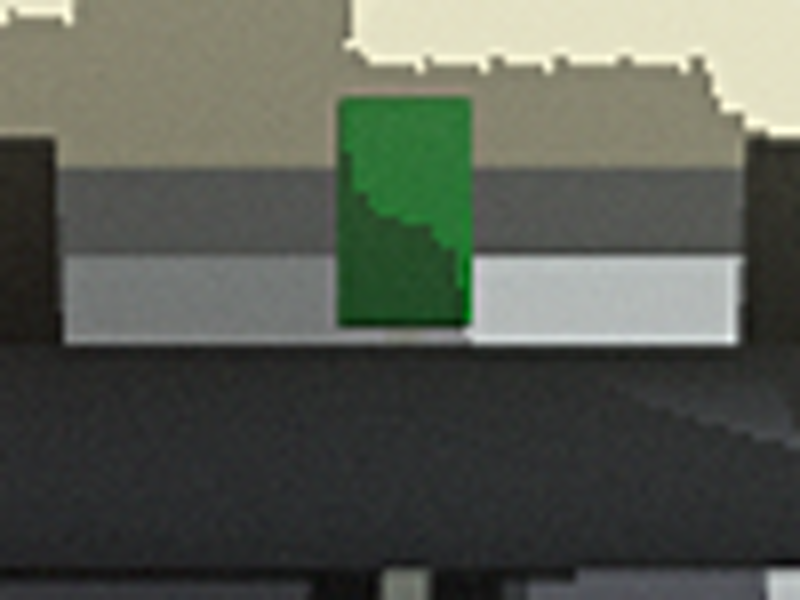

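The white pointer stripe (x≈405) lines up with the middle of the green clip (x from 337 to 472, centre 405), close to the optical axis, so the slider is set. Next I'll locate the cap.

```bash
python3 - <<'E'
from station import sense
from h import *
X=np.array([.6322,.0559,.28]);out=[]
for c in("scene","side"):
    im=eyes.capture(c);k=eyes.get_calibration(c)
    def pr(X):
        q=k['camera_matrix']@(k['R']@X+k['t']);return q[:2]/q[2]
    u=pr(X);print(c,u.round(1),[(d['centre'].round(4) if hasattr(d['centre'],'round') else d['centre'],round(d['conf'],2)) for d in eyes.spot_in(c,"cap_top")[:2]])
    x0,y0=int(u[0])-25,int(u[1])-30
    sc=8;cr=cv2.resize(im[y0:y0+70,x0:x0+50],None,fx=sc,fy=sc,interpolation=cv2.INTER_CUBIC)
    a=np.linspace(0,6.283,40);R=.02
    for z in(.28,.254):
        pts=np.array([pr(np.array([X[0]+R*np.cos(t),X[1]+R*np.sin(t),z])) for t in a])
        cv2.polylines(cr,[np.int32(((pts-[x0,y0])+.5)*sc)],True,(0,0,255),1)
    out.append(cr)
cv2.imwrite("pics/cap.png",np.hstack(out))
E
```

```text
scene [296.3 162.1] [([0.6401, 0.0423, 0.2799], 0.67), ([0.6028, -0.0048, 0.1649], 0.35)]
side [270.8 140.8] [([0.6377, 0.0436, 0.2716], 0.5), ([0.5193, 0.083, 0.1021], 0.25)]
```

View pics/cap.png

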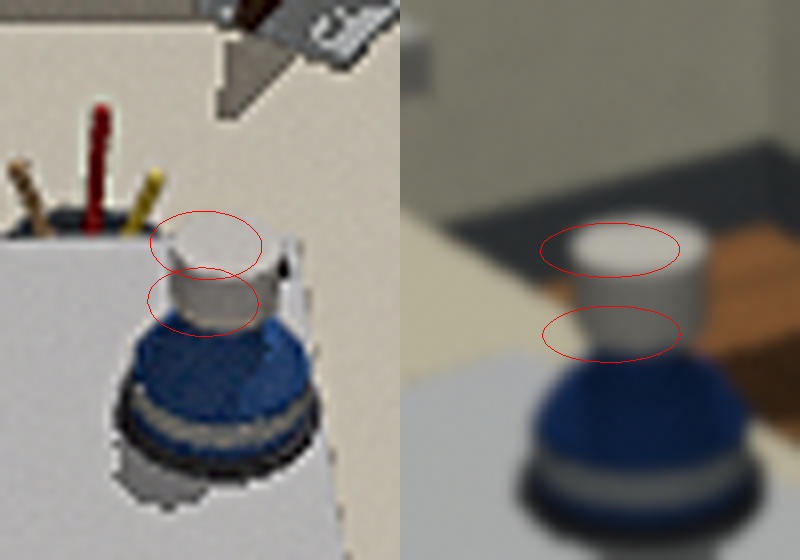

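The white cap sits about 2–4 px to the right of my predicted rings in both views, so it's roughly 6 mm further in +x. I'll close the fingers, rise, and pass over so the wrist camera looks straight down on it.

Emit:
jog_arm:
  increments:
    - [0,0,-1,0]
    - [0,0,-1,0]
    - [0,0,-1,0]
    - [0,0,-1,0]
    - [0,0,-1,0]
    - [-0.95,-0.19,0,0]
    - [-0.95,-0.19,0,0]
    - [-0.95,-0.19,0,0]
    - [-0.95,-0.19,0,0]
  grip: 0

```text
time_s: 12.9
tcp_pos: [0.5089, 0.0765, 0.5]
ee_rot: [[-0.995, -0.096, -0.001], [-0.096, 0.995, -0.0], [0.001, -0.0, -1.0]]
wrist_force: [-0.3, -0.3, 0.3]
gripper_width: 0.007
gripper_force: 0.0
```

Emit:
jog_arm:
  increments:
    - [-0.95,-0.19,0,0]
    - [-0.95,-0.19,0,0]
    - [-0.95,-0.19,0,0]
    - [-0.95,-0.19,0,0]
    - [-0.95,-0.19,0,0]
    - [-0.95,-0.19,0,0]
    - [-0.95,-0.19,0,0]
    - [-0.95,-0.19,0,0]
    - [-0.95,-0.19,0,0]
    - [-0.95,-0.19,0,0]

```text
time_s: 13.9
tcp_pos: [0.7019, 0.057, 0.4993]
ee_rot: [[-0.995, -0.096, -0.002], [-0.096, 0.995, -0.001], [0.002, -0.0, -1.0]]
wrist_force: [0.2, -0.4, -0.2]
gripper_width: 0.006
gripper_force: 0.0
```

Emit:
jog_arm:
  increments:
    - [0,0,0,0]
    - [0,0,0,0]
    - [0,0,0,0]

```text
time_s: 14.2
tcp_pos: [0.7004, 0.0571, 0.5006]
ee_rot: [[-0.995, -0.096, -0.001], [-0.096, 0.995, -0.0], [0.001, -0.0, -1.0]]
wrist_force: [0.7, -1.2, 0.8]
gripper_width: 0.008
gripper_force: 0.0
```

```bash
python3 - <<'E'
from station import sense
from h import *
s=sense();print(s['time_s'],s['tcp_pos'].round(4),s['ee_rot'].round(4).tolist(),s['gripper_width'])
im=eyes.capture("wrist");np.save("wrist5.npy",im);np.savez("w5.npz",p=s['tcp_pos'],R=s['ee_rot'])
print(eyes.spot_in("wrist","cap_top"))
st,c,m=hue(im,100,130,(0,560,0,420));print(st,c,at_z(s,c,.25))
cv2.imwrite("pics/w5.png",im)
E
```

```text
14.2 [0.7004 0.0571 0.5006] [[-0.9953, -0.0965, -0.0008], [-0.0965, 0.9953, -0.0002], [0.0008, -0.0001, -1.0]] 0.007563615228094502
[{'centre': [0.6388, 0.0514, 0.2768], 'conf': 0.89}]
[  71  151   88   83 2973] [111.20484359 196.25159771] [ 0.69518697 -0.07754117  0.25      ]
```

View pics/w5.png

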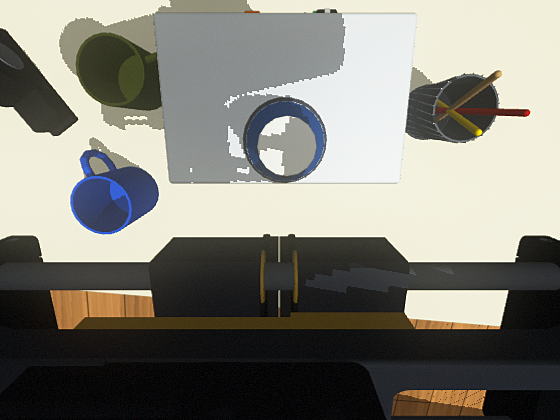

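From above, the white cap is a disc at about (287,144), roughly 58 px across, inside the blue can ring centred at (285,140).

```bash
python3 - <<'E'
from h import *
im=np.load("wrist5.npy");z=np.load("w5.npz");s=dict(tcp_pos=z['p'],ee_rot=z['R'])
st,c,m=hue(im,100,130,(230,340,85,195))
pts=[]
for a in np.linspace(0,2*np.pi,60,endpoint=False):
    for q in np.arange(18,42,.5):
        u,v=287+q*np.cos(a),144+q*np.sin(a)
        if m[int(round(v)),int(round(u))]: pts.append((u,v));break
e=cv2.fitEllipse(np.float32(pts));print(len(pts),e)
p=at_z(s,e[0],.28);print(p.round(4))
d=p-s['tcp_pos'];R=s['ee_rot'];print((R.T@d/.02).round(3))
E
```

```text
38 ((285.5978088378906, 146.9811248779297), (60.898170471191406, 65.59490203857422), 23.98517608642578)
[0.6415 0.0557 0.28  ]
[ 2.926  0.213 11.031]
```

Emit:
jog_arm:
  increments:
    - [1,0.14,0,0]
    - [1,0,0,0]
    - [1,0,0,0]
    - [0.07,0,0,0]
    - [0,0,0.8,0]
    - [0,0,0.6,0]
    - [0,0,0.3,0]
    - [0,0,0,0]
    - [0,0,0,0]
    - [0,0,0,0]

```text
time_s: 15.3
tcp_pos: [0.6397, 0.0539, 0.4673]
ee_rot: [[-0.995, -0.096, 0.001], [-0.096, 0.995, 0.0], [-0.001, -0.0, -1.0]]
wrist_force: [0.3, -0.6, 0.8]
gripper_width: 0.005
gripper_force: 0.0
```

Emit:
jog_arm:
  increments:
    - [0,0,0.1,0]
    - [0,0,0.1,0]
    - [0,0,0.1,0]
    - [0,0,0.1,0]
    - [0,0,0,0]
    - [0,0,0,0]

```text
time_s: 15.9
tcp_pos: [0.6395, 0.0539, 0.4592]
ee_rot: [[-0.995, -0.096, 0.001], [-0.096, 0.995, 0.0], [-0.001, -0.0, -1.0]]
wrist_force: [-0.5, 0.2, 2.4]
gripper_width: 0.01
gripper_force: 1.2
```

Contact: 2.4 N at 2.8 mm, as the spring should give. Go on gently to the stop.

Emit:
jog_arm:
  increments:
    - [0,0,0.1,0]
    - [0,0,0.1,0]
    - [0,0,0.1,0]
    - [0,0,0,0]
    - [0,0,0,0]

```text
time_s: 16.4
tcp_pos: [0.6395, 0.0539, 0.4531]
ee_rot: [[-0.995, -0.096, 0.001], [-0.096, 0.995, 0.0], [-0.001, -0.0, -1.0]]
wrist_force: [-0.5, -0.2, 4.3]
gripper_width: 0.004
gripper_force: 2.1
```

Emit:
jog_arm:
  increments:
    - [0,0,0.05,0]
    - [0,0,0.05,0]
    - [0,0,0,0]

```text
time_s: 16.7
tcp_pos: [0.6393, 0.0538, 0.4526]
ee_rot: [[-0.995, -0.097, 0.002], [-0.097, 0.995, -0.0], [-0.002, -0.0, -1.0]]
wrist_force: [-2.3, 1.3, 8.8]
gripper_width: 0.004
gripper_force: 4.4
```

The force has gone past 4.5 N, so the cap is at its stop. A slight extra press, then up and away.

Emit:
jog_arm:
  increments:
    - [0,0,0.04,0]
    - [0,0,0,0]

```text
time_s: 16.9
tcp_pos: [0.6391, 0.0538, 0.4526]
ee_rot: [[-0.995, -0.097, 0.003], [-0.097, 0.995, -0.0], [-0.003, -0.0, -1.0]]
wrist_force: [-3.0, 0.9, 11.9]
gripper_width: 0.005
gripper_force: 5.4
```

Emit:
jog_arm:
  increments:
    - [0,0,-0.3,0]
    - [0,0,-0.5,0]
    - [0,0,-1,0]
    - [0,0,-1,0]
    - [0,0,-1,0]
    - [0,0,0,0]
    - [0,0,0,0]

```text
time_s: 17.6
tcp_pos: [0.6394, 0.0539, 0.5249]
ee_rot: [[-0.995, -0.096, -0.002], [-0.096, 0.995, 0.0], [0.002, 0.001, -1.0]]
wrist_force: [0.2, -1.0, -0.7]
gripper_width: 0.003
gripper_force: 0.0
```

Emit:
jog_arm:
  increments:
    - [1,0,0,0]
    - [1,0,0,0]
    - [1,0,0,0]
    - [1,0,0,0]
    - [1,0,0,0]
    - [1,0,0,0]
    - [1,0,0,0]
    - [1,0,0,0]
    - [1,0.5,0,0]
    - [1,0.5,0,0]

```text
time_s: 18.6
tcp_pos: [0.4374, 0.0544, 0.524]
ee_rot: [[-0.995, -0.095, -0.004], [-0.095, 0.995, -0.001], [0.004, -0.001, -1.0]]
wrist_force: [-0.1, 0.8, 0.2]
gripper_width: 0.004
gripper_force: 0.0
```

Emit:
jog_arm:
  increments:
    - [0,1,0,0]
    - [0,0.5,0,0]
    - [0,0,0,0]
    - [0,0,0,0]
    - [0,0,0,0]

```text
time_s: 19.1
tcp_pos: [0.4359, 0.0841, 0.5254]
ee_rot: [[-0.995, -0.096, -0.001], [-0.096, 0.995, -0.001], [0.001, -0.001, -1.0]]
wrist_force: [-0.5, -0.9, 0.3]
gripper_width: 0.005
gripper_force: 0.0
```

```bash
python3 - <<'E'
from station import sense
from h import *
s=sense();print(s['time_s'],s['tcp_pos'].round(4),s['wrist_force'].round(1))
im=eyes.capture("wrist");sd=eyes.capture("side")
st,c,m=hue(im,55,85,(0,560,0,420));print(st,c)
x0,y0=int(c[0])-50,int(c[1])-30
cv2.imwrite("pics/end.png",np.hstack([cv2.resize(im[y0:y0+120,x0:x0+100],(480,576),interpolation=cv2.INTER_CUBIC),cv2.resize(sd[120:264,210:290],(320,576),interpolation=cv2.INTER_CUBIC)]))
E
```

```text
19.1 [0.4359 0.0841 0.5254] [-0.5 -0.9  0.3]
[274 202  12  20 188] [279.85638298 210.69148936]
```

View pics/end.png

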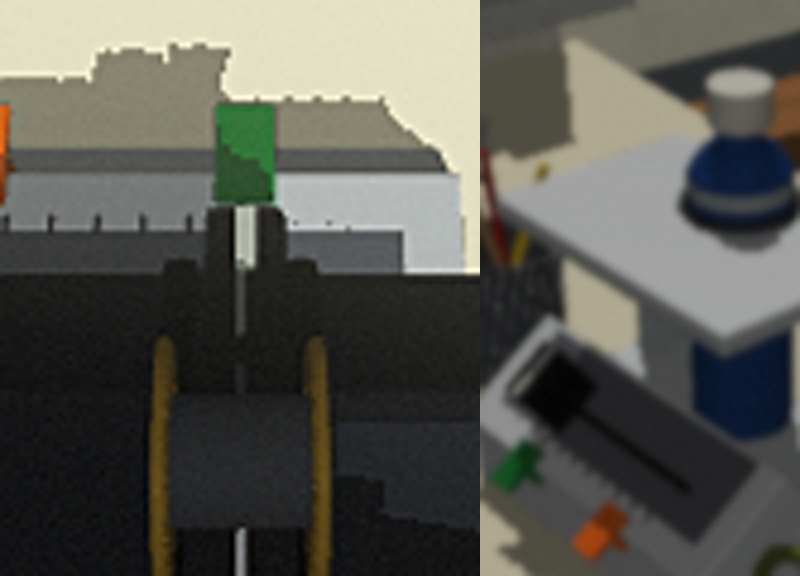

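The pointer (x≈246) is centred on the green clip (217–275, centre 246), the cap has sprung back up, and the arm is clear of everything. Handing in.

```bash
python3 -c "
from station import r
print(r.finish_job())"
```

```text
the job is handed in; nothing more can be done
None
```

I slid the pointer to the middle of the green clip, then pressed the spray cap to its stop and let it spring back up; the job was handed in at about 19 s of the 48 s, and the arm touched nothing but the slider grip and the cap.

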